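Fetch the pin tin from under the desk riser with a reacher

TASK

The small round metal tin has ended up under the clear desk riser. Take the reacher by its handle, slide its open jaws around the tin, squeeze the trigger so that the jaws close on the tin while it is still under the riser, and draw it all the way out onto the open desk in front of the riser still in the jaws; then let go, leaving the tin standing and the reacher lying flat on the desk. Do not touch the tin with the robot's fingers, and leave the eraser under the riser where it lies.

Things in the scene. Friction and masses are not known exactly. Their poses are not given: they have to be found in the camera images.
- reacher: Loose pick-up reacher lying flat on its handle on the desk, 355 mm long, 0.27 kg, slides easily. Origin: on the desk under the grip's centre; x along the aluminium shaft to the jaws, z up. Fixed grey grip on the -y side (y -26 to -4 mm, x -80 to 45, 48 mm tall), black trigger plate on the +y side. In front, a grey cross-piece 76 mm wide, 34 tall (x 45 to 71) is a finger guard.
- trigger (a joint): Trigger travel (m): 0 = sprung out, jaws open; grows as the plate is pressed in -y, to 0.020 = jaws shut, empty; about 0.014 on the tin. Spring 3 N at 0, 6 N at 0.020. The sprung-out plate's outer face is at reacher y = +26 mm; x -35 to 35, 9 to 47 mm high. Each mm narrows the jaws 3 to 3.5 mm; 5 or 6 mm is a hold firm enough to steer by sliding.
- grip (a point): Centre of the reacher's grip, 30 mm above the desk on the reacher's line y = 0: pinch here from above, across the reacher's y, fixed grip and trigger plate together (52 mm wide sprung out, 32 mm fully pressed).
- bite (a point): Point between the reacher's jaws, 250 mm ahead of the grip and 16 mm up, where the gripped thing's centre belongs. Two black jaws, 5 to 27 mm above the desk, close evenly from both sides towards the line y = 0; their hooked tips reach 25 mm beyond this point. Open: 72 mm free between the tips, 100 mm wide outside.
- tin: Round lidded aluminium tin, 36 mm diameter, 30 mm tall, 45 g, loose, standing on the desk under the riser, about 55 mm in from its front edge. Origin: centre of its underside, z up.
- riser: Clear plastic desk riser, fixed: a board 400 mm (its x) by 220 mm (its y), 6 mm thick, top at 66 mm, on a 6 mm wall under each x end, so the gap below is 388 mm wide, 60 mm high and open towards -y and +y. Origin: on the desk under the board's centre. Its front edge, from which the reacher enters, is at its y = -110 mm; +y points into the gap. A snow globe stands on its rear half.
- eraser: White bar eraser in a paper sleeve, 22 x 55 x 14 mm, loose, lying under the riser about 130 mm to one side of the tin (either side). Origin: centre of its underside. To be left alone.

How it is judged:
By the outcome, as a careful person would: the job done as asked, in the order asked, and still so for the second after the job is handed in, with the robot touching nothing.
It also fails if it takes over 38 s, if anything falls off the work surface, if the arm or the gripper's body presses on something with over 40 N, if the wrist force passes 120 N, or if a joint passes its speed limit or range.

ROBOT

A 6-joint arm with a two-finger parallel gripper is mounted at the origin on the work surface. World frame = base frame: x ahead of the robot, y to its left, z up, the work surface at z = 0. Lengths are in m, angles in rad, forces in N, time in s.
With the tool pointing down it reaches from about 0.275 to 0.85 m from the base axis. Payload 19 kg.
Tool frame: the origin (TCP) lies at the very end of the fingers, on their centre line; the grasp point (between the pads) lies 19 mm behind it; z points along the fingers, y is the line along which they close (so a half turn about z gives the same grasp; the last joint's range is limited). The gripper opens to 85 mm and grips with 20 to 120 N. Pads are 22 mm wide; open, the fingers measure 114 mm over their backs; the gripper's body (76 mm by 85 mm) begins 54 mm behind the grasp point. The pads swing forward as they close: fully open they stand 13 mm farther back than shut.
Start: joints at [-1.39, 0.15, 1.437, -0, 1.554, -0.134], TCP at [0.178, -0.547, 0.231] pointing down, gripper open.
Joint ranges: [-2.8, 2.8], [-0.68, 2.1], [0.12, 2.68], [-1.39, 4.53], [0.16, 2.79], [-2.81, 2.81]. Speed limits (rad/s): [1.89, 1.89, 2.22, 3.01, 3.01, 3.01].

INTERFACE

Orientations are given as a 3x3 rotation matrix whose columns are the frame's x, y, z axes.
In Python, from workcell import state, imaging, ctrl gives the robot as it stands.
- The arm moves only by the tool send_rows, never from a script. Its argument "rows" is a list of rows, each an object with "offset": the shift along the tool's x, y, z as a fraction of full scale, a list of three; "twist": the turn, a rotation vector about the tool's x, y, z as a fraction of full scale, a list of three; "claw": the opening, from -1 (shut) to 1 (fully open). In form: [{"offset": [dx, dy, dz], "twist": [rx, ry, rz], "claw": claw}, ...]. A call has exactly 5 rows; each row shifts and turns the commanded pose from where the row before left it, along the tool's axes as they then stand; what a row does not reach is not made up. Full scale, the value 1, is 0.8 m for a shift and 180 degrees for a turn. A row lasts 1/10 s, in which the tool goes at most 50 mm and 8.59 degrees, less where a joint would pass 70% of its speed; a pose out of reach is approached as far as the arm can. A call with a number of a shift or a turn outside -1 to 1 is refused whole. A call with a gripper value outside its range is refused whole. The fingers move at their own pace and stop on an object; "squeeze" is the grip in N (left out, the last holds). Time passes only in rows, so rows that do not move let the fingers close, or fill a call up. It gives the time, the measured TCP pose, the force, the opening and the grip force at its end, in the units of the state.
- state(): the state, without advancing time (a new reading comes with each control period).
- imaging.read_camera(name): name is "scene" or "top" or "wrist"; returns a dict with "image" (400x640x3 uint8, red, green, blue), "fovy" (degrees; the focal length in pixels is half the picture's height over the tangent of half this angle, whatever the lens; pixels are square), "cx", "cy" (the principal point, pixels), "R" (3x3) and "t" (3): a world point X has camera coordinates R X + t; the wrist camera has in their place "hand_eye" (4x4, takes a point from camera to tool coordinates, whose origin is the TCP and whose axes are the flange's). Camera axes: x right, y down, z forward; pixel columns grow to the right and rows downward; lengths in m; the calibration is good to about 2 mm. A picture is of the moment at which its call begins: read the wrist's pose just before it. There is no depth.
- ctrl.job_done(): hands the job in; it is judged then, once.
The state is a dict: "t": time; "joints": joint angles; "qvel": joint speeds; "joint_efforts": joint torques, N m; "tool_pos": TCP position; "eef_rot": TCP orientation; "force": force on the tool from outside, world axes, zero at the start; "moment": the same for the moment, N m; "grip_width": finger opening in m; "finger_force": force on a finger pad.
Only numpy, scipy, OpenCV 4.12 (cv2) and the standard library are available. Lean on these libraries where they do the work, as an engineer would, in place of code of your own. Each camera call takes 0.05 s, during which the arm holds its last target. There are 200 camera calls.

## Working session

There is one attempt and no reset: what is moved stays moved. The work goes in short steps, Python scripts to look and compute and a tool call to move; the robot and the scene stay as the last step left them, time stands still between calls to the robot, and variables do not carry over. Pictures are saved under pics/ and viewed, at most 10 in all, crops included, and the job is handed in when it is done.

Besides the shell and the picture viewer there is one more tool, called as name(argument=value, ...) on one line, values as JSON. send_rows: Moves the arm, as the interface text tells. Shift numbers are shares of 0.8 m and turn numbers shares of 180 degrees, none past 1 either way. Its arguments: {"type":"object","properties":{"rows":{"type":"array"},"squeeze":{"type":"number"}},"required":["rows"]}

```bash
mkdir -p pics; ls; cat > h.py <<'E'
import numpy as np, cv2
from workcell import state, imaging, ctrl
def ray(c,u,v,z):
    f=200/np.tan(np.radians(c["fovy"])/2)
    R=np.array(c["R"]);t=np.array(c["t"])
    d=R.T@np.array([(u-c["cx"])/f,(v-c["cy"])/f,1]);o=-R.T@t
    return o+d*(z-o[2])/d[2]
def proj(c,X):
    f=200/np.tan(np.radians(c["fovy"])/2)
    p=np.array(c["R"])@np.array(X)+np.array(c["t"]);return c["cx"]+f*p[0]/p[2],c["cy"]+f*p[1]/p[2]
E
python3 - <<'E'
from h import *
import pickle
for n in("top","scene"):
    c=imaging.read_camera(n);pickle.dump(c,open(n+".pkl","wb"))
    cv2.imwrite(f"pics/{n}0.png",c["image"][:,:,::-1])
    print(n,c["fovy"],-np.array(c["R"]).T@np.array(c["t"]))
s=state();print(s["t"],s["tool_pos"],s["eef_rot"],s["force"])
E
```

```text
pics
top 56.188216250347054 [ 0.44434148 -0.05163541  0.79526014]
scene 52.951199867184094 [ 0.81554155 -0.36313495  0.70422115]
0.1 [ 0.17797187 -0.54654929  0.23074749] [[ 9.50861315e-01  3.09617063e-01 -1.85464129e-04]
 [ 3.09617082e-01 -9.50860742e-01  1.05415900e-03]
 [ 1.50035053e-04 -1.05978187e-03 -9.99999427e-01]] [-0.31058334  0.48453692 -0.3794969 ]
```

View pics/top0.png

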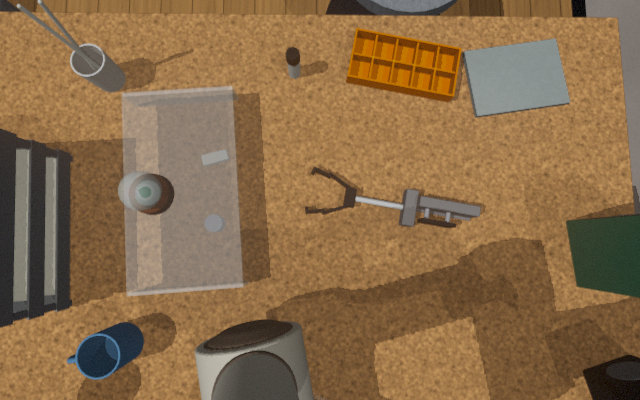

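View pics/scene0.png

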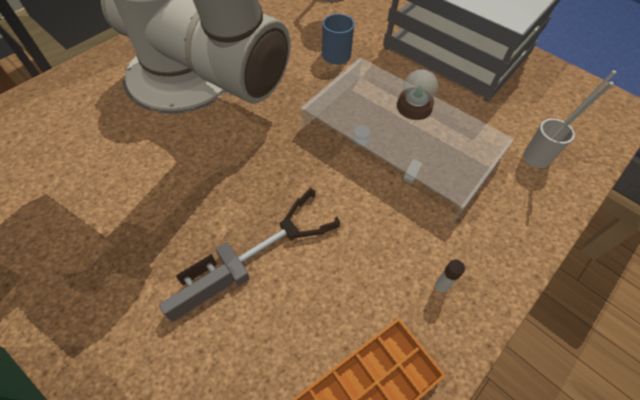

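The top view shows the riser at left (front edge about u 235–240), the tin near (214,223), the eraser near (215,157), and the reacher with its jaws at u≈310 and its grip end at u≈480. I'll enlarge both regions.

```bash
python3 - <<'E'
from h import *
import pickle
c=pickle.load(open("top.pkl","rb"));im=c["image"][:,:,::-1]
a=cv2.resize(im[150:245,295:490],None,fx=4,fy=4,interpolation=cv2.INTER_CUBIC)
b=cv2.resize(im[80:300,115:255],None,fx=2.5,fy=2.5,interpolation=cv2.INTER_CUBIC)
cv2.imwrite("pics/a.png",a)
cv2.imwrite("pics/b.png",b)
for uv in[(320,200),(420,200),(320,300)]:print(uv,ray(c,*uv,0).round(4))
E
```

```text
(320, 200) [ 0.5286 -0.0674  0.    ]
(420, 200) [ 0.5289 -0.282   0.    ]
(320, 300) [ 0.3197 -0.0673  0.    ]
```

View pics/a.png

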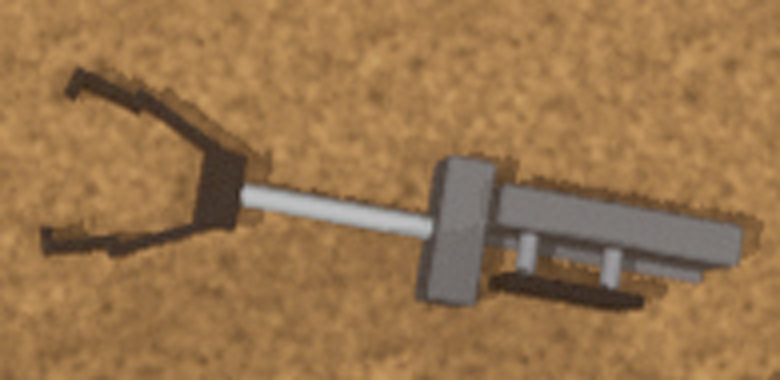

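View pics/b.png

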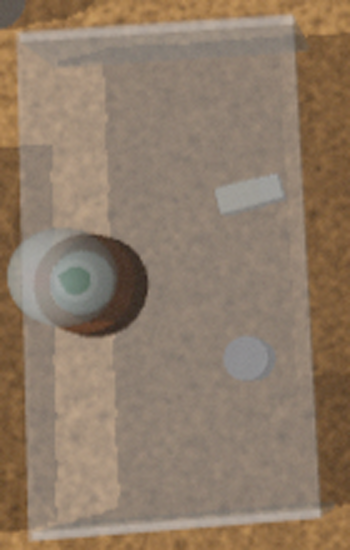

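The crops show the reacher with its trigger (black plate) at the bottom side and its tips near crop-a (80,70) and (45,255). In crop-b the tin lid is centred at about (247,358) and the eraser at about (250,195). The riser's front corners are at (293,17) and (320,513).

```bash
python3 - <<'E'
from h import *
import pickle
from scipy.optimize import least_squares
c=pickle.load(open("top.pkl","rb"))
A=lambda U,V:(295+(U+.5)/4-.5,150+(V+.5)/4-.5)
B=lambda U,V:(115+(U+.5)/2.5-.5,80+(V+.5)/2.5-.5)
P=[((-80,-26,48),A(741,228)),((-80,-4,48),A(737,266)),((45,-26,48),A(503,184)),((45,-38,34),A(495,159)),((71,-38,34),A(450,157)),((71,38,0),A(418,299)),((275,-50,27),A(80,68)),((275,50,5),A(43,253)),((71,0,20),A(432,228))]
def W(p,X):
    x,y,z=np.array(X)/1000;C,S=np.cos(p[2]),np.sin(p[2]);return p[0]+C*x-S*y,p[1]+S*x+C*y,z
f=lambda p:np.ravel([np.array(proj(c,W(p,X)))-uv for X,uv in P])
r=least_squares(f,[.53,-.3,1.5],loss="soft_l1")
print("reacher",r.x,np.degrees(r.x[2]));print(f(r.x).reshape(-1,2).round(1).tolist())
print("bite",W(r.x,(250,0,16)))
print("tin",ray(c,*B(247,358),.030)); print("eraser",ray(c,*B(250,195),.014))
k=[ray(c,*B(*q),.066) for q in((293,17),(320,513),(33,535),(18,35))]
print("riser",np.array(k).round(4).tolist()); print([np.linalg.norm(k[i]-k[(i+1)%4]).round(3) for i in range(4)])
E
```

```text
reacher [ 0.50027501 -0.30939766  1.39431412] 79.8883144455433
[[1.7, -0.6], [1.3, 0.6], [0.2, -0.5], [1.2, 0.8], [-0.0, -0.9], [-1.4, 0.6], [-4.0, -1.0], [-3.1, 0.6], [0.0, 0.1]]
bite (np.float64(0.5441668863182857), np.float64(-0.06328080974316866), np.float64(0.016))
tin [0.47838193 0.14952659 0.03      ]
eraser [0.61660894 0.15509708 0.014     ]
riser [[0.751, 0.111, 0.066], [0.3587, 0.0814, 0.066], [0.343, 0.2973, 0.066], [0.7344, 0.3292, 0.066]]
[np.float64(0.393), np.float64(0.217), np.float64(0.393), np.float64(0.219)]
```

send_rows(rows=[{"offset": [0.0475, -0.0161, 0], "twist": [0, 0, 0], "claw": 1}, {"offset": [0.0475, -0.0161, 0], "twist": [0, 0, 0], "claw": 1}, {"offset": [0.0475, -0.0161, 0], "twist": [0, 0, 0], "claw": 1}, {"offset": [0.0475, -0.0161, 0], "twist": [0, 0, 0], "claw": 1}, {"offset": [0.0475, -0.0161, 0], "twist": [0, 0, 0], "claw": 1}], squeeze=20)

```text
t: 0.6
tool_pos: [0.3398, -0.4254, 0.2311]
eef_rot: [[0.951, 0.309, -0.0], [0.309, -0.951, 0.0], [-0.0, -0.0, -1.0]]
force: [0.8, -0.6, 0.4]
grip_width: 0.0853
finger_force: 0.0
```

send_rows(rows=[{"offset": [0.0475, -0.0161, 0], "twist": [0, 0, 0], "claw": 1}, {"offset": [0.0475, -0.0161, 0], "twist": [0, 0, 0], "claw": 1}, {"offset": [0.0475, -0.0161, 0], "twist": [0, 0, 0], "claw": 1}, {"offset": [0.0475, -0.0161, 0], "twist": [0, 0, 0], "claw": 1}, {"offset": [0.0475, -0.0161, 0], "twist": [0, 0, 0], "claw": 1}])

```text
t: 1.1
tool_pos: [0.5006, -0.3053, 0.2311]
eef_rot: [[0.951, 0.31, -0.0], [0.31, -0.951, 0.0], [-0.0, -0.0, -1.0]]
force: [0.6, -1.0, 0.4]
grip_width: 0.0859
finger_force: 0.0
```

send_rows(rows=[{"offset": [0, 0, 0.01], "twist": [0, 0, -0.043], "claw": 1}, {"offset": [0, 0, 0.01], "twist": [0, 0, -0.043], "claw": 1}, {"offset": [0, 0, 0.01], "twist": [0, 0, -0.043], "claw": 1}, {"offset": [0, 0, 0.01], "twist": [0, 0, -0.043], "claw": 1}, {"offset": [0, 0, 0.01], "twist": [0, 0, -0.043], "claw": 1}])

```text
t: 1.6
tool_pos: [0.4993, -0.3065, 0.1906]
eef_rot: [[0.544, 0.839, -0.001], [0.839, -0.544, 0.001], [0.0, -0.001, -1.0]]
force: [-0.3, 0.6, -0.2]
grip_width: 0.0854
finger_force: 0.0
```

send_rows(rows=[{"offset": [0, 0, 0.01], "twist": [0, 0, -0.043], "claw": 1}, {"offset": [0, 0, 0.01], "twist": [0, 0, -0.043], "claw": 1}, {"offset": [0, 0, 0.01], "twist": [0, 0, -0.043], "claw": 1}, {"offset": [0, 0, 0], "twist": [0, 0, 0], "claw": 1}, {"offset": [0, 0, 0], "twist": [0, 0, 0], "claw": 1}])

```text
t: 2.1
tool_pos: [0.4994, -0.3066, 0.1673]
eef_rot: [[0.179, 0.984, -0.0], [0.984, -0.179, 0.0], [0.0, -0.0, -1.0]]
force: [0.1, 0.7, 0.5]
grip_width: 0.0853
finger_force: 0.0
```

```bash
python3 - <<'E'
from h import *
s=state();c=imaging.read_camera("wrist")
R=np.array(s["eef_rot"]);p=np.array(s["tool_pos"]);print(s["t"],p,np.degrees(np.arctan2(R[1,0],R[0,0])),R[:,2],s["grip_width"],s["force"])
H=np.array(c["hand_eye"]);print(H.round(3).tolist())
T=np.eye(4);T[:3,:3]=R;T[:3,3]=p;M=np.linalg.inv(T@H)
im=c["image"][:,:,::-1].copy()
w=dict(fovy=c["fovy"],cx=c["cx"],cy=c["cy"],R=M[:3,:3],t=M[:3,3])
import pickle;pickle.dump(w,open("w1.pkl","wb"))
a=np.radians(79.9);C,S=np.cos(a),np.sin(a)
for X in[(45,-26,48),(-80,-26,48),(-80,-4,48),(35,26,47),(-35,26,47),(71,-38,34),(71,38,34),(45,38,34),(45,-38,34)]:
    x,y,z=np.array(X)/1000
    u,v=proj(w,(.4995+C*x-S*y,-.306+S*x+C*y,z));cv2.circle(im,(round(u),round(v)),3,(0,255,0),1)
cv2.imwrite("pics/w1.png",im)
E
```

```text
2.1 [ 0.499409   -0.30655123  0.16731113] 79.71494566763182 [-3.21481293e-04  3.67984354e-04 -9.99999881e-01] 0.08527164192319968 [0.10526618 0.68135944 0.46633851]
[[-0.0, -0.964, -0.266, 0.067], [1.0, -0.0, -0.0, -0.0], [0.0, -0.266, 0.964, -0.142], [0.0, 0.0, 0.0, 1.0]]
```

View pics/w1.png

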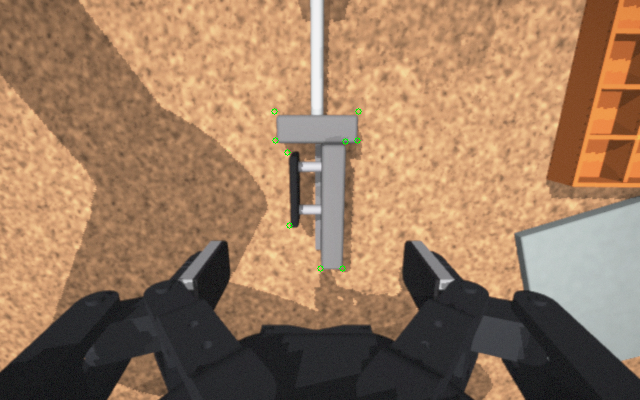

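The overlay matches the reacher within about 2 px: the cross-piece spans u 277–357 and the grip end is at v≈268. I'll descend and close the fingers lightly.

send_rows(rows=[{"offset": [0, 0, 0.045], "twist": [0, 0, 0], "claw": 1}, {"offset": [0, 0, 0.045], "twist": [0, 0, 0], "claw": 1}, {"offset": [0, 0, 0.045], "twist": [0, 0, 0], "claw": 1}, {"offset": [0, 0, 0.045], "twist": [0, 0, 0], "claw": 1}, {"offset": [0, 0, 0.019], "twist": [0, 0, 0], "claw": 1}])

```text
t: 2.65
tool_pos: [0.4985, -0.3058, 0.0055]
eef_rot: [[0.177, 0.984, -0.003], [0.984, -0.177, 0.002], [0.002, -0.003, -1.0]]
force: [-0.8, -0.2, -0.4]
grip_width: 0.0855
finger_force: 0.0
```

send_rows(rows=[{"offset": [0, 0, 0], "twist": [0, 0, 0], "claw": 0.3}, {"offset": [0, 0, 0], "twist": [0, 0, 0], "claw": 0.3}, {"offset": [0, 0, 0], "twist": [0, 0, 0], "claw": 0.2}, {"offset": [0, 0, 0], "twist": [0, 0, 0], "claw": 0.15}, {"offset": [0, 0, 0], "twist": [0, 0, 0], "claw": 0.1}])

```text
t: 3.15
tool_pos: [0.5012, -0.3076, 0.0107]
eef_rot: [[0.175, 0.985, 0.004], [0.985, -0.175, -0.003], [-0.002, 0.005, -1.0]]
force: [5.7, -1.1, 8.4]
grip_width: 0.0468
finger_force: 6.6
```

send_rows(rows=[{"offset": [0, 0, 0], "twist": [0, 0, 0], "claw": 0.1}, {"offset": [0, 0, 0], "twist": [0, 0, 0], "claw": 0.1}, {"offset": [0, 0, 0], "twist": [0, 0, 0], "claw": 0.1}, {"offset": [0, 0, 0], "twist": [0, 0, 0], "claw": 0.1}, {"offset": [0, 0, 0], "twist": [0, 0, 0], "claw": 0.1}])

```text
t: 3.65
tool_pos: [0.5012, -0.3075, 0.0107]
eef_rot: [[0.175, 0.985, 0.004], [0.985, -0.175, -0.003], [-0.002, 0.005, -1.0]]
force: [6.5, -0.4, 6.8]
grip_width: 0.047
finger_force: 6.5
```

```bash
cat > look.py <<'E'
from h import *
import sys,pickle
n=sys.argv[1];u0,v0,u1,v1=map(int,sys.argv[2:6])
s=state();w=imaging.read_camera("wrist");c=imaging.read_camera("top")
print(s["t"],s["tool_pos"],s["force"],s["moment"],s["finger_force"])
a=cv2.resize(c["image"][v0:v1,u0:u1],(800,round(800*(v1-v0)/(u1-u0))),interpolation=cv2.INTER_CUBIC)
b=cv2.resize(w["image"],(400,250),interpolation=cv2.INTER_AREA)
pad=np.zeros((250,400,3),np.uint8);sc=imaging.read_camera("scene")["image"];pad[:]=cv2.resize(sc,(400,250),interpolation=cv2.INTER_AREA)
cv2.imwrite(f"pics/{n}.png",np.vstack([a,np.hstack([b,pad])])[:,:,::-1])
E
python3 look.py g1 290 140 490 225
```

```text
3.65 [ 0.50117323 -0.30754997  0.01066304] [ 6.5350653  -0.39168451  6.79415193] [-0.05059687 -0.86739804 -0.01725877] 6.5076108276844025
```

View pics/g1.png

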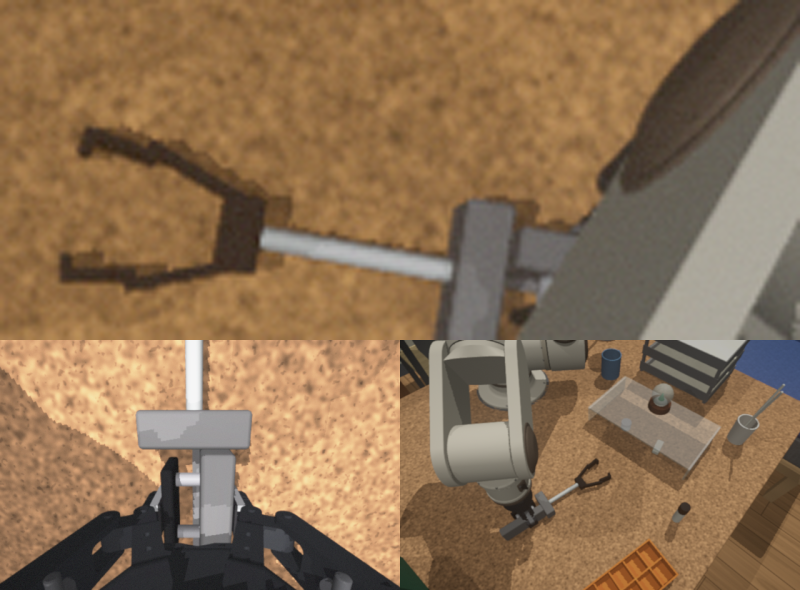

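Both fingers bear on the grip and the trigger, and the jaws have narrowed. There's a 7 N upward force, so I'll raise the tool slightly, then start rotating toward the riser's axis.

send_rows(rows=[{"offset": [0, 0, -0.004], "twist": [0, 0, 0], "claw": 0.1}, {"offset": [0, 0, 0], "twist": [0, 0, 0], "claw": 0.1}, {"offset": [0, 0, 0], "twist": [0, 0, 0], "claw": 0.1}, {"offset": [0, 0, 0], "twist": [0, 0, 0], "claw": 0.1}, {"offset": [0, 0, 0], "twist": [0, 0, 0], "claw": 0.1}])

```text
t: 4.3
tool_pos: [0.4994, -0.3066, 0.0113]
eef_rot: [[0.174, 0.985, -0.0], [0.985, -0.174, 0.0], [0.0, -0.0, -1.0]]
force: [1.3, -0.8, -1.2]
grip_width: 0.0473
finger_force: 3.9
```

send_rows(rows=[{"offset": [0, 0, 0], "twist": [0, 0, -0.01], "claw": 0.09}, {"offset": [0, 0, 0], "twist": [0, 0, -0.01], "claw": 0.09}, {"offset": [0, 0, 0], "twist": [0, 0, -0.01], "claw": 0.09}, {"offset": [0, 0, 0], "twist": [0, 0, -0.01], "claw": 0.09}, {"offset": [0, 0, 0], "twist": [0, 0, -0.01], "claw": 0.09}])

```text
t: 4.8
tool_pos: [0.4995, -0.3064, 0.0112]
eef_rot: [[0.017, 1.0, -0.0], [1.0, -0.017, 0.0], [0.0, -0.0, -1.0]]
force: [1.0, 0.7, -1.0]
grip_width: 0.0466
finger_force: 4.2
```

send_rows(rows=[{"offset": [0, 0, 0], "twist": [0, 0, -0.01], "claw": 0.09}, {"offset": [0, 0, 0], "twist": [0, 0, -0.01], "claw": 0.09}, {"offset": [0, 0, 0], "twist": [0, 0, -0.01], "claw": 0.09}, {"offset": [0, 0, 0], "twist": [0, 0, 0], "claw": 0.09}, {"offset": [0, 0, 0], "twist": [0, 0, 0], "claw": 0.09}])

```text
t: 5.3
tool_pos: [0.4993, -0.3065, 0.0112]
eef_rot: [[-0.075, 0.997, -0.0], [0.997, 0.075, 0.0], [0.0, -0.0, -1.0]]
force: [-0.2, 0.6, -2.1]
grip_width: 0.0465
finger_force: 3.6
```

send_rows(rows=[{"offset": [0.006, 0, 0], "twist": [0, 0, 0], "claw": 0.09}, {"offset": [0.0125, 0, 0], "twist": [0, 0, 0], "claw": 0.09}, {"offset": [0.02, 0, 0], "twist": [0, 0, 0], "claw": 0.09}, {"offset": [0.0125, 0, 0], "twist": [0, 0, 0], "claw": 0.09}, {"offset": [0.004, 0, 0], "twist": [0, 0, 0], "claw": 0.09}])

```text
t: 5.8
tool_pos: [0.496, -0.261, 0.0113]
eef_rot: [[-0.077, 0.997, -0.0], [0.997, 0.077, 0.0], [0.0, -0.0, -1.0]]
force: [0.2, 0.3, -3.3]
grip_width: 0.047
finger_force: 3.8
```

```bash
python3 look.py g2 200 130 400 215
```

```text
5.8 [ 0.49597861 -0.26097499  0.01131957] [ 0.24902229  0.25790829 -3.3475769 ] [-0.04572295  0.04769728 -0.03745313] 3.795766532421112
```

View pics/g2.png

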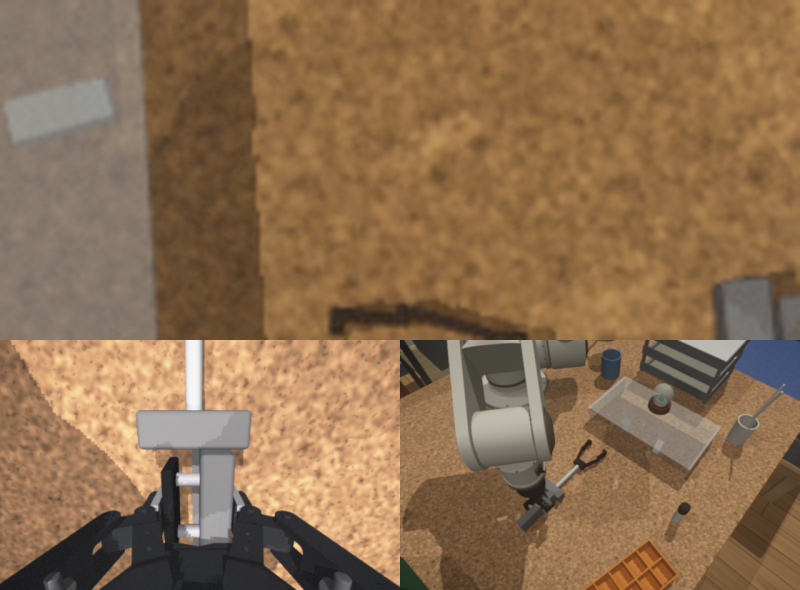

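The wrist view shows the reacher still firm and square in the hand, but the top crop missed the jaws. I'll locate them by colour instead.

```bash
cat > jaw.py <<'E'
from h import *
import sys
u0,v0,u1,v1=map(int,sys.argv[1:5])
s=state();p=np.array(s["tool_pos"])[:2];R=np.array(s["eef_rot"]);print(p,s["force"],s["grip_width"])
c=imaging.read_camera("top");im=c["image"][v0:v1,u0:u1].astype(int)
m=(im.max(2)<75).astype(np.uint8)
n,l,st,ce=cv2.connectedComponentsWithStats(m)
ex=R[:2,0];ey=np.array([-ex[1],ex[0]])
for i in range(1,n):
    if st[i,4]<15:continue
    vs,us=np.nonzero(l==i)
    Q=np.array([ray(c,u+u0,v+v0,.016)[:2]-p for u,v in zip(us,vs)])
    X=Q@ex;Y=Q@ey;print(st[i],"x",X.min().round(4),X.max().round(4),"y",Y.min().round(4),Y.max().round(4))
    for lo in np.arange(.16,.29,.02):
        k=(X>lo)&(X<lo+.02)
        if k.any():print("  ",lo.round(2),Y[k].min().round(4),Y[k].max().round(4))
t=[0.4784,0.1495]-p;print("tin",t@ex,t@ey)
E
python3 jaw.py 245 180 350 270
```

```text
[ 0.49623893 -0.26244871] [-0.06429342  0.09750791 -2.58649233] 0.04653534761325463
[ 38  26  51  38 409] x 0.1697 0.2712 y -0.0366 0.0388
   0.16 -0.0173 0.0207
   0.18 -0.0229 0.0254
   0.2 -0.0307 0.0338
   0.22 -0.0361 0.0388
   0.24 -0.0358 0.0375
   0.26 -0.0366 0.0388
tin 0.41210563618964036 -0.01374439517736054
```

send_rows(rows=[{"offset": [0.01, 0.002, 0.001], "twist": [0, 0, 0], "claw": 0.09}, {"offset": [0.02, 0.004, 0], "twist": [0, 0, 0], "claw": 0.09}, {"offset": [0.025, 0.005, 0], "twist": [0, 0, 0], "claw": 0.09}, {"offset": [0.025, 0.005, 0], "twist": [0, 0, 0], "claw": 0.09}, {"offset": [0.02, 0.003, 0], "twist": [0, 0, 0], "claw": 0.09}])

```text
t: 6.5
tool_pos: [0.5054, -0.1803, 0.0107]
eef_rot: [[-0.076, 0.997, 0.0], [0.997, 0.076, 0.0], [-0.0, 0.0, -1.0]]
force: [-0.7, -2.2, 1.1]
grip_width: 0.0468
finger_force: 3.7
```

send_rows(rows=[{"offset": [0.015, 0, 0], "twist": [0, 0, 0], "claw": 0.09}, {"offset": [0.01, 0, 0], "twist": [0, 0, 0], "claw": 0.09}, {"offset": [0, 0, 0], "twist": [0, 0, 0], "claw": 0.09}, {"offset": [0, 0, 0], "twist": [0, 0, 0], "claw": 0.09}, {"offset": [0, 0, 0], "twist": [0, 0, 0], "claw": 0.09}])

```text
t: 7.0
tool_pos: [0.5036, -0.162, 0.0105]
eef_rot: [[-0.076, 0.997, -0.0], [0.997, 0.076, 0.0], [0.0, -0.0, -1.0]]
force: [-0.6, 3.8, 3.7]
grip_width: 0.0467
finger_force: 4.0
```

```bash
python3 jaw.py 205 170 310 270; python3 look.py g3 195 175 355 260
```

```text
[ 0.50363998 -0.16203725] [-0.63976451  3.81971571  3.72256122] 0.04673544749603533
[ 34  32  47  39 443] x 0.1693 0.2619 y -0.0367 0.0405
   0.16 -0.0179 0.0202
   0.18 -0.0237 0.0267
   0.2 -0.0313 0.0353
   0.22 -0.0367 0.0405
   0.24 -0.0365 0.0405
   0.26 -0.0366 0.0402
tin 0.31255368480376944 0.0016381424917594814
7.05 [ 0.50361949 -0.16209609  0.01044327] [-0.36583087  3.52848622  3.63597438] [ 0.54417265  0.0400303  -0.00919097] 3.9970578253269196
```

View pics/g3.png

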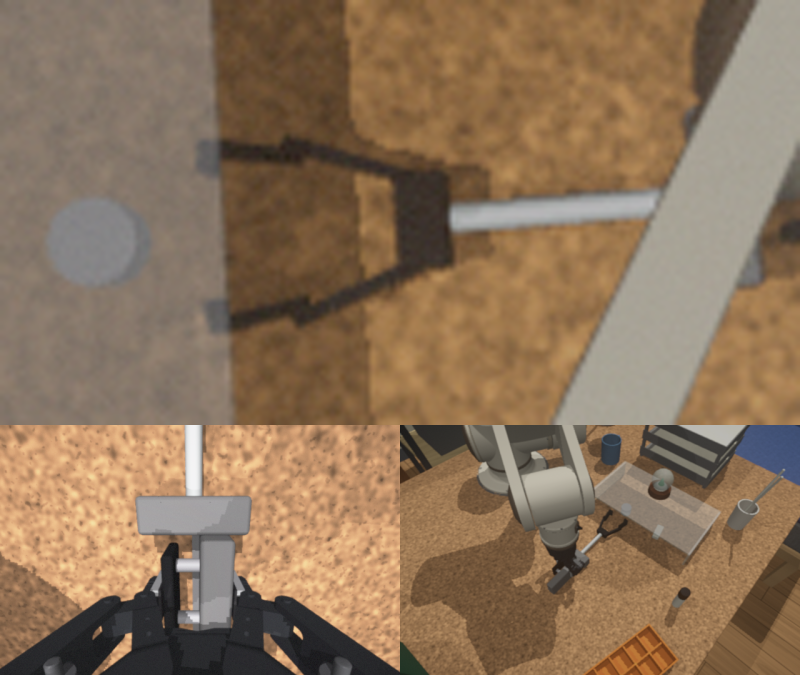

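The jaws are just entering under the front edge. The tin (crop 93,242) lies on the line midway between the tips (207,157) and (217,317), so I'll advance 64 mm.

send_rows(rows=[{"offset": [0.01, 0, -0.0008], "twist": [0, 0, 0], "claw": 0.09}, {"offset": [0.018, 0, 0], "twist": [0, 0, 0], "claw": 0.09}, {"offset": [0.02, 0, 0], "twist": [0, 0, 0], "claw": 0.09}, {"offset": [0.018, 0, 0], "twist": [0, 0, 0], "claw": 0.09}, {"offset": [0.01, 0, 0], "twist": [0, 0, 0], "claw": 0.09}])

```text
t: 7.7
tool_pos: [0.4988, -0.0993, 0.0111]
eef_rot: [[-0.077, 0.997, -0.0], [0.997, 0.077, 0.0], [0.0, -0.0, -1.0]]
force: [-0.9, -0.8, -2.0]
grip_width: 0.0463
finger_force: 3.8
```

send_rows(rows=[{"offset": [0.004, 0, 0], "twist": [0, 0, 0], "claw": 0.09}, {"offset": [0, 0, 0], "twist": [0, 0, 0], "claw": 0.09}, {"offset": [0, 0, 0], "twist": [0, 0, 0], "claw": 0.09}, {"offset": [0, 0, 0], "twist": [0, 0, 0], "claw": 0.09}, {"offset": [0, 0, 0], "twist": [0, 0, 0], "claw": 0.09}])

```text
t: 8.2
tool_pos: [0.4988, -0.0984, 0.0111]
eef_rot: [[-0.075, 0.997, -0.0], [0.997, 0.075, 0.0], [0.0, -0.0, -1.0]]
force: [-0.9, -0.1, -1.5]
grip_width: 0.0465
finger_force: 3.8
```

```bash
python3 - <<'E'
from h import *
c=imaging.read_camera("top");cv2.imwrite("pics/g4.png",cv2.resize(c["image"][180:260,180:300],(720,480),interpolation=cv2.INTER_CUBIC)[:,:,::-1])
s=state();print(s["t"],s["tool_pos"],s["force"],s["grip_width"])
E
```

```text
8.25 [ 0.49880241 -0.09835988  0.01111148] [ 0.32662015 -0.82653958 -1.49180676] 0.04667867692112233
```

View pics/g4.png

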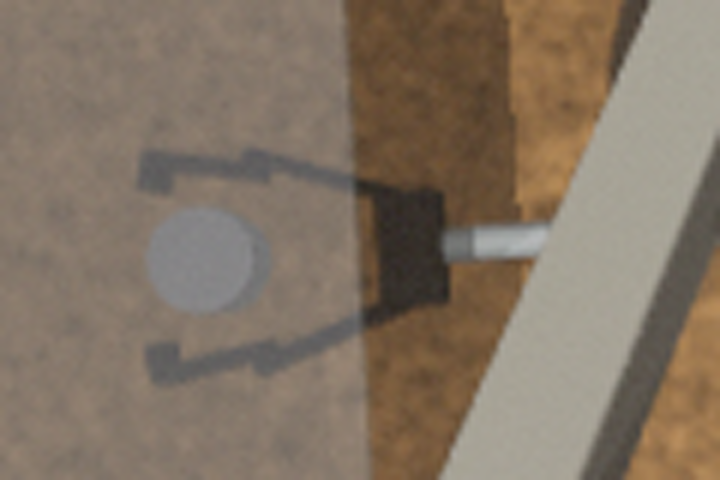

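The tin sits centred between the jaws: its lid is at (200,260) and the tips are at u≈140, about 22 mm beyond. I'll advance 3 mm, then close with a lateral compensation so that the reacher's line stays put.

send_rows(rows=[{"offset": [0.004, 0, 0], "twist": [0, 0, 0], "claw": 0.09}, {"offset": [0, 0, 0], "twist": [0, 0, 0], "claw": 0.09}, {"offset": [0, 0.0012, -0.0003], "twist": [0, 0, 0], "claw": 0.04}, {"offset": [0, 0.0012, -0.0003], "twist": [0, 0, 0], "claw": -0.01}, {"offset": [0, 0.0012, -0.0003], "twist": [0, 0, 0], "claw": -0.06}])

```text
t: 8.75
tool_pos: [0.5016, -0.0946, 0.0119]
eef_rot: [[-0.076, 0.997, 0.0], [0.997, 0.076, 0.0], [0.0, 0.0, -1.0]]
force: [0.0, -0.3, -2.9]
grip_width: 0.0402
finger_force: 4.7
```

send_rows(rows=[{"offset": [0, 0.0012, -0.0003], "twist": [0, 0, 0], "claw": -0.1}, {"offset": [0, 0.0005, 0], "twist": [0, 0, 0], "claw": -0.16}, {"offset": [0, 0, 0], "twist": [0, 0, 0], "claw": -0.25}, {"offset": [0, 0, 0], "twist": [0, 0, 0], "claw": -0.3}, {"offset": [0, 0, 0], "twist": [0, 0, 0], "claw": -0.3}], squeeze=20)

```text
t: 9.25
tool_pos: [0.5029, -0.0946, 0.0122]
eef_rot: [[-0.076, 0.997, 0.0], [0.997, 0.076, -0.0], [-0.0, 0.0, -1.0]]
force: [-0.2, -0.9, 1.8]
grip_width: 0.037
finger_force: 20.7
```

send_rows(rows=[{"offset": [0, 0, 0], "twist": [0, 0, 0], "claw": -0.3}, {"offset": [0, 0, 0], "twist": [0, 0, 0], "claw": -0.3}, {"offset": [0, 0, 0], "twist": [0, 0, 0], "claw": -0.3}, {"offset": [0, 0, 0], "twist": [0, 0, 0], "claw": -0.3}, {"offset": [0, 0, 0], "twist": [0, 0, 0], "claw": -0.3}])

```text
t: 9.75
tool_pos: [0.5029, -0.0945, 0.0122]
eef_rot: [[-0.076, 0.997, 0.0], [0.997, 0.076, 0.0], [0.0, 0.0, -1.0]]
force: [-0.6, -0.1, 2.5]
grip_width: 0.0372
finger_force: 21.1
```

```bash
python3 - <<'E'
from h import *
c=imaging.read_camera("top");cv2.imwrite("pics/g5.png",cv2.resize(c["image"][180:260,180:300],(720,480),interpolation=cv2.INTER_CUBIC)[:,:,::-1])
s=state();print(s["t"],s["tool_pos"],s["force"],s["moment"],s["grip_width"],s["finger_force"])
E
```

```text
9.8 [ 0.50287291 -0.09454806  0.01217204] [ 0.78259008 -1.32845769  2.71645464] [-0.0271723   0.13393424 -0.00119497] 0.03725573635576267 21.103971004486084
```

View pics/g5.png

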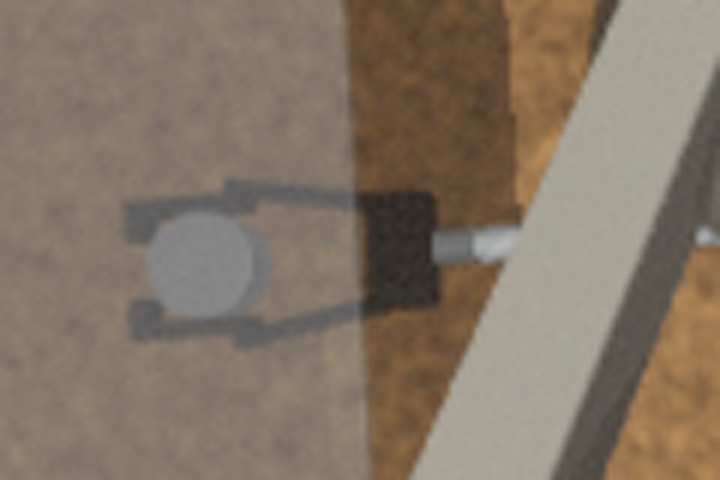

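The jaws are closed on the tin under the riser: the lid is at (200,265) with both jaws touching, at 21 N and 37 mm. Now I'll draw it out 168 mm.

send_rows(rows=[{"offset": [-0.005, 0, -0.0005], "twist": [0, 0, 0], "claw": -0.3}, {"offset": [-0.01, 0, 0], "twist": [0, 0, 0], "claw": -0.3}, {"offset": [-0.015, 0, 0], "twist": [0, 0, 0], "claw": -0.3}, {"offset": [-0.015, 0, 0], "twist": [0, 0, 0], "claw": -0.3}, {"offset": [-0.015, 0, 0], "twist": [0, 0, 0], "claw": -0.3}])

```text
t: 10.3
tool_pos: [0.5064, -0.1437, 0.0124]
eef_rot: [[-0.076, 0.997, -0.0], [0.997, 0.076, 0.0], [0.0, -0.0, -1.0]]
force: [1.6, 0.0, -2.3]
grip_width: 0.0369
finger_force: 20.4
```

send_rows(rows=[{"offset": [-0.015, 0, 0], "twist": [0, 0, 0], "claw": -0.3}, {"offset": [-0.015, 0, 0], "twist": [0, 0, 0], "claw": -0.3}, {"offset": [-0.015, 0, 0], "twist": [0, 0, 0], "claw": -0.3}, {"offset": [-0.015, 0, 0], "twist": [0, 0, 0], "claw": -0.3}, {"offset": [-0.015, 0, 0], "twist": [0, 0, 0], "claw": -0.3}])

```text
t: 10.8
tool_pos: [0.5111, -0.2032, 0.0125]
eef_rot: [[-0.076, 0.997, -0.0], [0.997, 0.076, 0.0], [0.0, -0.0, -1.0]]
force: [-0.6, 0.5, -2.5]
grip_width: 0.037
finger_force: 20.3
```

send_rows(rows=[{"offset": [-0.015, 0, 0], "twist": [0, 0, 0], "claw": -0.3}, {"offset": [-0.015, 0, 0], "twist": [0, 0, 0], "claw": -0.3}, {"offset": [-0.015, 0, 0], "twist": [0, 0, 0], "claw": -0.3}, {"offset": [-0.015, 0, 0], "twist": [0, 0, 0], "claw": -0.3}, {"offset": [-0.015, 0, 0], "twist": [0, 0, 0], "claw": -0.3}])

```text
t: 11.3
tool_pos: [0.5156, -0.263, 0.0125]
eef_rot: [[-0.076, 0.997, -0.0], [0.997, 0.076, 0.0], [0.0, -0.0, -1.0]]
force: [0.1, 0.8, -2.8]
grip_width: 0.037
finger_force: 20.4
```

send_rows(rows=[{"offset": [-0.007, 0, 0], "twist": [0, 0, 0], "claw": -0.3}, {"offset": [-0.003, 0, 0], "twist": [0, 0, 0], "claw": -0.3}, {"offset": [0, 0, 0], "twist": [0, 0, 0], "claw": -0.3}, {"offset": [0, 0, 0], "twist": [0, 0, 0], "claw": -0.3}, {"offset": [0, 0, 0], "twist": [0, 0, 0], "claw": -0.3}])

```text
t: 11.8
tool_pos: [0.5162, -0.2696, 0.0125]
eef_rot: [[-0.076, 0.997, -0.0], [0.997, 0.076, 0.0], [0.0, -0.0, -1.0]]
force: [-0.4, -0.1, -1.9]
grip_width: 0.0375
finger_force: 20.4
```

```bash
cat > tin.py <<'E'
from h import *
s=state();p=np.array(s["tool_pos"]);ex=np.array(s["eef_rot"])[:2,0];print(s["t"],p,s["force"],s["grip_width"],s["finger_force"])
c=imaging.read_camera("top");im=c["image"]
h=cv2.cvtColor(im,cv2.COLOR_RGB2HSV).astype(int)
m=((h[:,:,1]<60)&(h[:,:,2]>90)).astype(np.uint8);m[:, :243]=0;m[:,345:]=0;m[:150]=0;m[290:]=0
n,l,st,ce=cv2.connectedComponentsWithStats(m)
for i in range(1,n):
    if st[i,4]>20:print("light",st[i],ce[i].round(1),ray(c,*ce[i],.03).round(4))
m=(im.max(2)<75).astype(np.uint8);m[:,:243]=0;m[:,345:]=0;m[:170]=0;m[275:]=0
n,l,st,ce=cv2.connectedComponentsWithStats(m)
for i in range(1,n):
    if st[i,4]>20:print("dark",st[i])
e=cv2.inRange(im[140:180,195:235],(150,150,150),(255,255,255));vs,us=np.nonzero(e);print("eraser px",len(us),us.mean()+195 if len(us) else 0,vs.mean()+140 if len(us) else 0)
E
python3 tin.py
```

```text
11.8 [ 0.51618189 -0.26961905  0.01250136] [-0.36069885 -0.12680937 -1.85653638] 0.037455440532889926 20.416877567768097
light [291 208  18  19 260] [299.3 216.8] [ 0.4908 -0.0244  0.03  ]
light [337 211   8   7  48] [340.5 214.1] [ 0.4964 -0.1088  0.03  ]
dark [287 204  50  26 412]
eraser px 0 0 0
```

The tin is out at (0.491, -0.024), about 95 mm in front of the riser edge, and still in the jaws. I'll release gently, holding the fixed side still.

send_rows(rows=[{"offset": [0, 0, 0.0006], "twist": [0, 0, 0], "claw": -0.12}, {"offset": [0, 0, 0], "twist": [0, 0, 0], "claw": -0.12}, {"offset": [0, -0.0012, 0.0003], "twist": [0, 0, 0], "claw": -0.06}, {"offset": [0, -0.0014, 0.0003], "twist": [0, 0, 0], "claw": 0}, {"offset": [0, -0.0013, 0.0003], "twist": [0, 0, 0], "claw": 0.05}])

```text
t: 12.35
tool_pos: [0.513, -0.2703, 0.0113]
eef_rot: [[-0.076, 0.997, 0.0], [0.997, 0.076, 0.0], [0.0, 0.0, -1.0]]
force: [1.0, -0.4, -1.3]
grip_width: 0.0448
finger_force: 4.6
```

send_rows(rows=[{"offset": [0, -0.0013, 0.0003], "twist": [0, 0, 0], "claw": 0.1}, {"offset": [0, -0.0013, 0.0003], "twist": [0, 0, 0], "claw": 0.15}, {"offset": [0, -0.0013, 0.0003], "twist": [0, 0, 0], "claw": 0.2}, {"offset": [0, -0.0013, 0], "twist": [0, 0, 0], "claw": 0.25}, {"offset": [0, 0, 0], "twist": [0, 0, 0], "claw": 0.3}])

```text
t: 12.85
tool_pos: [0.5088, -0.2706, 0.0107]
eef_rot: [[-0.076, 0.997, 0.0], [0.997, 0.076, -0.0], [-0.0, 0.0, -1.0]]
force: [-0.1, -0.5, -0.2]
grip_width: 0.0554
finger_force: 0.0
```

send_rows(rows=[{"offset": [0, 0, 0], "twist": [0, 0, 0], "claw": 0.5}, {"offset": [0, 0, 0], "twist": [0, 0, 0], "claw": 1}, {"offset": [0, 0, 0], "twist": [0, 0, 0], "claw": 1}, {"offset": [0, 0, 0], "twist": [0, 0, 0], "claw": 1}, {"offset": [0, 0, 0], "twist": [0, 0, 0], "claw": 1}])

```text
t: 13.35
tool_pos: [0.5089, -0.2706, 0.0106]
eef_rot: [[-0.076, 0.997, 0.0], [0.997, 0.076, 0.0], [0.0, 0.0, -1.0]]
force: [0.4, 0.2, -0.3]
grip_width: 0.0855
finger_force: 0.0
```

```bash
python3 tin.py
```

```text
13.35 [ 0.50893496 -0.27056605  0.01059101] [ 0.44833932  0.21710345 -0.28812192] 0.08552274991267793 0.0
light [291 208  18  18 249] [299.4 216.8] [ 0.4908 -0.0248  0.03  ]
light [337 211   8   6  47] [340.6 213.6] [ 0.4976 -0.109   0.03  ]
dark [288 194  50  47 437]
eraser px 1 219.0 151.0
```

send_rows(rows=[{"offset": [0, 0, -0.01], "twist": [0, 0, 0], "claw": 1}, {"offset": [0, 0, -0.03], "twist": [0, 0, 0], "claw": 1}, {"offset": [0, 0, -0.04], "twist": [0, 0, 0], "claw": 1}, {"offset": [0, 0, -0.05], "twist": [0, 0, 0], "claw": 1}, {"offset": [0, 0, -0.05], "twist": [0, 0, 0], "claw": 1}])

```text
t: 13.9
tool_pos: [0.5086, -0.2703, 0.1566]
eef_rot: [[-0.076, 0.997, -0.0], [0.997, 0.076, 0.0], [0.0, -0.0, -1.0]]
force: [0.5, -0.0, -0.0]
grip_width: 0.0853
finger_force: 0.0
```

send_rows(rows=[{"offset": [0, 0, 0], "twist": [0, 0, 0], "claw": 1}, {"offset": [0, 0, 0], "twist": [0, 0, 0], "claw": 1}, {"offset": [0, 0, 0], "twist": [0, 0, 0], "claw": 1}, {"offset": [0, 0, 0], "twist": [0, 0, 0], "claw": 1}, {"offset": [0, 0, 0], "twist": [0, 0, 0], "claw": 1}])

```text
t: 14.4
tool_pos: [0.5087, -0.2704, 0.1537]
eef_rot: [[-0.076, 0.997, -0.001], [0.997, 0.076, 0.001], [0.001, -0.001, -1.0]]
force: [0.5, 0.2, 0.4]
grip_width: 0.0854
finger_force: 0.0
```

```bash
python3 tin.py; python3 - <<'E'
from h import *
import pickle
c=imaging.read_camera("top")["image"].astype(int);o=pickle.load(open("top.pkl","rb"))["image"].astype(int)
print("eraser diff",abs(c-o)[145:170,195:235].max(), "tin old spot diff",abs(c-o)[212:235,203:226].max())
E
```

```text
14.4 [ 0.50865042 -0.2703722   0.15371669] [0.51808328 0.20154697 0.3940741 ] 0.08536073681673477 0.0
light [291 208  18  18 253] [299.4 216.8] [ 0.4908 -0.0247  0.03  ]
light [337 211   8   6  47] [340.6 213.6] [ 0.4976 -0.109   0.03  ]
dark [288 194  50  47 417]
eraser px 17 221.88235294117646 154.2941176470588
eraser diff 20 tin old spot diff 41
```

```bash
python3 -c "from workcell import ctrl; print(ctrl.job_done())"
```

```text
the job is handed in; nothing more can be done
None
```

The job is handed in at about 14.4 s. The tin was drawn out in the jaws and stands about 95 mm in front of the riser; the reacher is released on the desk, jaws open, and the eraser showed no visible movement in the top camera.

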